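# Slide the bolt plate out over the ledge

### The arm

A 7-joint arm with a two-finger parallel gripper is mounted at the origin on the work surface. World frame = base frame: x ahead of the robot, y to its left, z up, the work surface at z = 0. Lengths are in mm, angles in rad, forces in N, time in s.
With the tool pointing down it reaches from about 400 to 850 mm from the base axis. Payload 10.4 kg.
Tool frame: the origin (TCP) lies on the centre line of the jaws, within the pads' length; the fingertips stand tip_extent ahead of it and the grasp point (between the pads) lies 8 mm behind it (tip_extent is the distance from the TCP to the fingertips, in mm); z points along the fingers, y is the line along which they close (so a half turn about z gives the same grasp; the last joint's range is limited). The gripper opens to 87 mm and grips with 3 to 60 N. Pads are 19 mm wide; open, the fingers measure 117 mm over their backs; the gripper's body (75 mm by 190 mm) begins 51 mm behind the grasp point.
Start: joints at [-1.167, 0.332, -0.065, 1.46, 0.022, 1.35, -0.088], TCP at [258.715, 568.962, 233.576] pointing down, gripper open.
Joint ranges: [-2.6, 2.6], [-0.5, 2.12], [-1.47, 1.34], [0.16, 2.42], [-1.27, 4.41], [0.06, 2.06], [-2.6, 2.6]. Speed limits (rad/s): [2.22, 2.22, 2.79, 2.79, 3.14, 3.14, 3.14].

### API

Orientations are given as a unit quaternion [x, y, z, w].
In Python, from cell import state, read_camera, camera_params, finish_job, tip_extent gives the robot as it stands. The module is installed in compiled form; this text tells all that it offers.
- The arm moves only by the tool carry_out, never from a script. Its arguments are lists of equal length, an entry for each row: "translation": the shift along the tool's x, y, z as a fraction of full scale, a list of three; "dr": the turn, a rotation vector about the tool's x, y, z as a fraction of full scale, a list of three; "claw": the opening, from -1 (shut) to 1 (fully open). In form: {"translation": [[x, y, z], ...], "dr": [[ax, ay, az], ...], "claw": [claw, ...]}. A call has 1 to 8 rows; each row shifts and turns the commanded pose from where the row before left it, along the tool's axes as they then stand; what a row does not reach is not made up. Full scale, the value 1, is 0.025 m for a shift and 4 degrees for a turn. A row lasts 1/10 s, in which the tool goes at most 50 mm and 8.59 degrees, less where a joint would pass 70% of its speed; a pose out of reach is approached as far as the arm can. A call with a number of a shift or a turn outside -1 to 1 is refused whole. A call with a gripper value outside its range is refused whole. The fingers move at their own pace and stop on an object; "squeeze" is the grip in N (left out, the last holds). Time passes only in rows, so rows that do not move let the fingers close. It gives the time, the measured TCP pose, the force, the opening and the grip force at its end, in the units of the state.
- state(): the state, without advancing time (a new reading comes with each control period).
- read_camera(name): name is "scene" or "top" or "wrist"; returns the picture (400x640x3 uint8, red, green, blue); there is no depth.
- camera_params(name): a dict with "fx", "fy", "cx", "cy" (pixels), "rvec" (rotation vector, rad) and "tvec" (3), from world to camera coordinates, as OpenCV has them. Camera axes: x right, y down, z forward; pixel columns grow to the right and rows downward; lengths in mm; the calibration is good to about 2 mm. A picture is of the moment at which its call begins: read the wrist's pose just before it. camera_params takes no time and is no camera call; for the wrist camera it gives the pose at the moment of the call.
- finish_job(): hands the job in; it is judged then, once.
The state is a dict: "clock": time; "qpos": joint angles; "joint_velocities": joint speeds; "joint_efforts": joint torques, N m; "eef_pos": TCP position; "orientation": TCP orientation; "force": force on the tool from outside, world axes, zero at the start; "ft_torque": the same for the moment, N m; "finger_gap": opening from 0.0 (shut) to 1.0 (fully open); "gripper_force": force on a finger pad.
Only numpy, scipy, OpenCV 4.12 (cv2) and the standard library are available. Lean on these libraries where they do the work, as an engineer would, in place of code of your own. Each camera call takes 0.05 s, during which the arm holds its last target. There are 200 camera calls.

### The job

Two steel plates lie on the raised concrete ledge; with your fingertips push the one with the three holes across the concrete and out over the ledge's front edge (the long edge facing away from the robot), until about 40 mm of its length sticks out square to that edge, so that its first hole is free for a bolt while the other two still lie over the concrete. Slide it only, never pick it up or tip it, then leave it lying there and take the hand away. Leave everything else on the ledge where it is.

Things in the scene. Friction and masses are not known exactly. Their poses are not given: they have to be found in the camera images.
- plate: The steel plate to slide: flat, 120 x 70 x 8 mm, loose, about 0.4 kg, with three 18 mm through holes on its long centre line, at the middle and 40 mm either way. It starts lying flat on the ledge, up to about 20 degrees askew to it, its long way roughly towards the front edge, to one side of the ledge's middle. Origin at the centre of its underside; x along its length, y along its width, z up.
- blank: A plain steel plate without holes, otherwise the same size (120 x 70 x 8 mm); it lies on the other side of the ledge's middle and must be left alone. Origin at the centre of its underside, x along its length.
- ledge: The fixed raised concrete slab, 300 mm deep (its x) by 960 mm wide (its y) by 60 mm high, top face 60 mm above the work surface; placed (some cm) and turned (up to 9 degrees) differently each time. Origin at the centre of its underside; x points away from the robot, to the front edge, z up.
- ledge_edge (a point): The middle of the ledge's front top edge (150 mm from the slab's centre along its x, at top-face height). Axes as the ledge: x straight out over the drop, y along the edge, z up.
- small_tin: Sealed tin, 50 mm across, 40 mm tall, on the ledge between the two plates, near the front edge; leave alone. Origin at the centre of its underside.
- big_tin: Sealed tin, 80 mm across, 75 mm tall, at the right (-y) end of the ledge; leave alone. Origin at the centre of its underside.
- saucer: Terracotta saucer, 96 mm across, 18 mm tall, with three steel screws in it, at the right (-y) end of the ledge; leave alone. Origin at the centre of its underside.
- mallet: Grey plastic mallet lying down, head away from the robot (50 x 85 mm, 50 mm tall), 230 mm long, right (-y) of the plates; leave alone. Origin on the underside, at mid length.
- opener: Stainless tin opener lying flat, 170 mm long, 45 mm wide, 18 mm tall, left (+y) of the plates; leave alone. Origin on the underside, near mid length.
- toolbox: Plastic toolbox with a metal latch, 226 x 126 mm, 121 mm tall with its handle, at the left (+y) end of the ledge; leave alone. Origin at the centre of its underside.
Not all that is in view belongs to the job. Leave any orange look-alike of the plate alone.

How it is judged:
By the outcome, as a careful person would: the job done as asked, in the order asked, and still so for the second after the job is handed in, with the robot touching nothing.
It also fails if it takes over 51 s, if anything falls off the work surface, if the arm or the gripper's body presses on something with over 40 N, if the wrist force passes 120 N, or if a joint passes its speed limit or range.

## Working session

There is one attempt and no reset: what is moved stays moved. The work goes in short steps, Python scripts to look and compute and a tool call to move; the robot and the scene stay as the last step left them, time stands still between calls to the robot, and variables do not carry over. Pictures are saved under pics/ and viewed, at most 10 in all, crops included, and the job is handed in when it is done.

Besides the shell and the picture viewer there is one more tool, called as name(argument=value, ...) on one line, values as JSON. carry_out: Moves the arm, as the interface text tells. Shift numbers are shares of 0.025 m and turn numbers shares of 4 degrees, none past 1 either way. Its arguments: {"type":"object","properties":{"translation":{"type":"array"},"dr":{"type":"array"},"claw":{"type":"array"},"squeeze":{"type":"number"}},"required":["translation","dr","claw"]}

```bash
mkdir -p pics
python3 - <<'E'
from cell import *
import cv2
s=state();print(s, tip_extent if not callable(tip_extent) else tip_extent())
for n in("scene","top"):
    cv2.imwrite(f"pics/{n}.png",read_camera(n)[:,:,::-1]); print(n,camera_params(n))
E
```

```text
{'clock': 0.0, 'qpos': array([-1.16658756,  0.33286401, -0.0646888 ,  1.46095538,  0.02162985,
        1.34988113, -0.088504  ]), 'joint_velocities': array([ 1.65789601e-03, -1.12062100e-04,  5.16980800e-04,  7.81850715e-05,
       -1.21375483e-03, -8.18477407e-04, -4.70814964e-04]), 'joint_efforts': array([-6.16889301e-04, -6.23237014e+01,  2.43045663e-02, -3.89903784e+01,
       -6.13957574e-02,  3.97905672e-02,  1.43530228e-04]), 'eef_pos': array([258.59603113, 568.58508957, 232.75210038]), 'orientation': array([ 2.11781746e-01,  9.77316732e-01, -6.98525684e-04, -1.01089931e-04]), 'force': array([-0.98597177,  0.18101893,  0.76356381]), 'ft_torque': array([-0.00389305,  0.00782867,  0.02067147]), 'gripper_force': 0.0, 'finger_gap': 1.0004131537915677} 11.0
scene {'fx': 484.8933289929803, 'fy': 484.8933289929803, 'cx': 310.7262764064547, 'cy': 203.64082963700724, 'rvec': array([ 2.1540601 ,  1.19714707, -0.43359686]), 'tvec': array([-293.25493175, -282.47022527, 1584.57338427])}
top {'fx': 391.9424952860984, 'fy': 391.9424952860984, 'cx': 321.80944038774777, 'cy': 201.82830271206615, 'rvec': array([ 2.1864207 , -2.16075379,  0.12061413]), 'tvec': array([   7.41567259,  532.75957215, 1105.68321311])}
```

View pics/top.png

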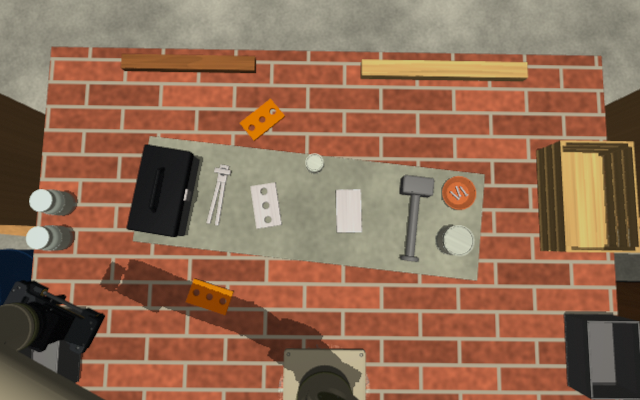

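View pics/scene.png

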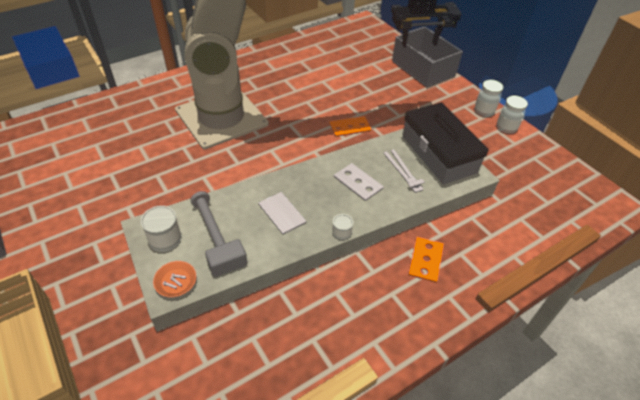

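The top view shows the holed plate at about (266,206) and the blank at (348,211). The small tin is at (314,162), and the front edge runs from (150,137) to (484,174). In the scene view the holed plate is at about (358,181). I'll enlarge both.

Run:
```python
import cv2,numpy as np
a=cv2.imread("pics/top.png")[135:245,200:340]; b=cv2.imread("pics/scene.png")[150:240,320:440]
a=cv2.resize(a,None,fx=5,fy=5,interpolation=cv2.INTER_CUBIC); b=cv2.resize(b,None,fx=6,fy=6,interpolation=cv2.INTER_CUBIC)
cv2.imwrite("pics/a.png",a);cv2.imwrite("pics/b.png",b)
```

```text
(no output)
```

View pics/a.png

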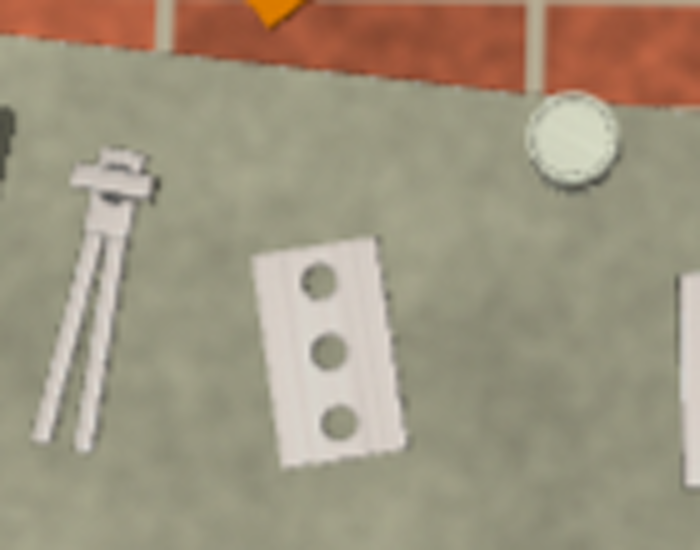

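View pics/b.png

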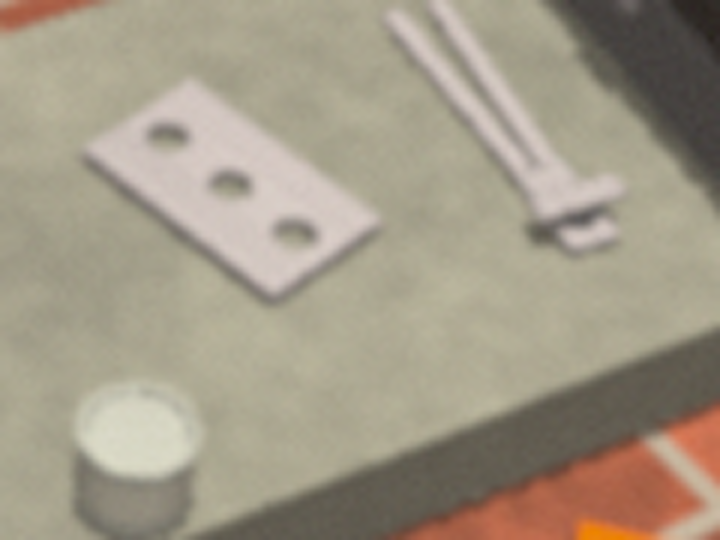

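The crops show the plate corners in the top crop at (252,256), (375,238), (407,448) and (282,467). In the scene crop they are at (380,222), (272,298), (85,152) and (190,80). The front edge runs (0,36)–(700,108) in the top crop.

```bash
cat > h.py <<'E'
import cv2,numpy as np
from cell import *
def K(p): return np.array([[p['fx'],0,p['cx']],[0,p['fy'],p['cy']],[0,0,1]])
def P(p): return K(p)@np.c_[cv2.Rodrigues(p['rvec'])[0],p['tvec']]
def tri(p,u,q,v):
    X=cv2.triangulatePoints(P(p),P(q),np.float64(u).T,np.float64(v).T); return (X[:3]/X[3]).T
def onz(p,u,z):
    u=np.float64(u); R=cv2.Rodrigues(p['rvec'])[0]; C=-R.T@p['tvec']
    d=(R.T@np.linalg.inv(K(p))@np.c_[u,np.ones(len(u))].T).T
    return C+d*((z-C[2])/d[:,2])[:,None]
def full(c,s,o): return (np.float64(c)+.5)/s-.5+np.float64(o)
def ang(v): return np.degrees(np.arctan2(v[1],v[0]))
E
python3 - <<'E'
from h import *
np.set_printoptions(precision=1,suppress=True)
T=camera_params("top");S=camera_params("scene")
# order FL FR RR RL, holes front..rear
a=full([(252,256),(375,238),(407,448),(282,467),(318,281),(329,352),(339,422)],5,(200,135))
b=full([(380,222),(272,298),(85,152),(190,80),(296,232),(231,183),(168,135)],6,(320,150))
print(tri(T,a,S,b))
w=onz(T,a,68);print(w, ang(w[0]-w[3]),ang(w[1]-w[2]),ang(w[4]-w[6]),w[:4].mean(0))
e=onz(T,full([(0,36),(700,108)],5,(200,135)),60); d=e[0]-e[1]; print(e,"edge normal",ang(d)-90)
e2=onz(S,full([(190,540),(720,330)],6,(320,150)),60);print(e2,ang(e2[0]-e2[1]))
e3=onz(T,[(150,137),(484,174)],60);print(e3,ang(e3[0]-e3[1])-90)
s=state();from scipy.spatial.transform import Rotation as R
print(R.from_quat(s['orientation']).as_matrix())
E
```

```text
[[570.7 214.5  66.7]
 [581.9 146.3  66.1]
 [465.  126.5  66. ]
 [453.1 194.2  67.9]
 [557.1 177.4  68.3]
 [517.5 170.4  68.4]
 [478.4 163.5  69.2]]
[[571.  215.   68. ]
 [582.  146.7  68. ]
 [464.9 126.2  68. ]
 [453.6 195.   68. ]
 [557.4 177.9  68. ]
 [517.7 170.7  68. ]
 [478.8 164.2  68. ]] 9.692511974073396 9.899200830531028 9.889030748418858 [517.8 170.7  68. ]
[[696.4 363.1  60. ]
 [660.2 -35.1  60. ]] edge normal -5.20160157391129
[[667.3  41.9  60. ]
 [694.5 305.4  60. ]] -95.88909024219078
[[ 708.4  504.2   60. ]
 [ 614.3 -445.3   60. ]] -5.657966536652779
[[-0.9  0.4 -0. ]
 [ 0.4  0.9 -0. ]
 [-0.  -0.  -1. ]]
```

```bash
cat >> h.py <<'E'
from scipy.spatial.transform import Rotation as Ro
def tool(target,yaw=None):
    s=state();M=Ro.from_quat(s['orientation']);t=M.inv().apply(np.array(target)-s['eef_pos'])
    x=M.as_matrix()[:,0]; f=ang(-x)
    print("t",s['clock'],"pos",s['eef_pos'].round(1),"fwd yaw",round(f,2),"shift units(25mm)",(t/25).round(3), "F",s['force'].round(1),"gap",round(s['finger_gap'],3))
    if yaw is not None:
        g=Ro.from_euler('z',yaw,degrees=True).as_matrix()@np.diag([-1,1,-1.])
        print("dr units",(np.degrees((M.inv()*Ro.from_matrix(g)).as_rotvec())/4).round(2))
E
python3 - <<'E'
from h import *
np.set_printoptions(precision=2,suppress=True)
tool([429.6,155.5,233],9.8)
im=cv2.imread("pics/top.png").astype(float);T=camera_params("top")
f=im[:,:,2]-im[:,:,1]  # red-green: brick high, concrete low
pts=[]
for u in list(range(205,298,2))+list(range(330,470,2)):
    v0=137+(u-150)*37/334; r=np.arange(int(v0)-6,int(v0)+7); c=f[r,u]
    lo,hi=np.median(c[-4:]),np.median(c[:4])
    if hi-lo<40: continue
    m=(hi+lo)/2;k=np.where((c[:-1]>m)&(c[1:]<=m))[0]
    if len(k): k=k[-1];pts.append((u,r[k]+(c[k]-m)/(c[k]-c[k+1])))
w=onz(T,pts,60)[:,:2]
for _ in range(3):
    p=np.polyfit(w[:,1],w[:,0],1);e=w[:,0]-np.polyval(p,w[:,1]);w=w[abs(e)<max(2*e.std(),.8)]
print(len(pts),len(w),e.std(),p,"normal yaw",-np.degrees(np.arctan(p[0])),"x at y=160",np.polyval(p,160))
E
```

```text
t 0.1 pos [258.6 568.6 232.8] fwd yaw -24.45 shift units(25mm) [-13.07 -12.21   0.01] F [-0.3 -1.5 -0.8] gap 1.001
dr units [-0.02 -0.01 -8.56]
93 72 0.6185070249752462 [  0.1  660.75] normal yaw -5.842978836083554 x at y=160 677.1266650838709
```

carry_out(translation=[[-0.82, -0.76, 0], [-0.82, -0.76, 0], [-0.82, -0.76, 0], [-0.82, -0.76, 0], [-0.82, -0.76, 0], [-0.82, -0.76, 0], [-0.82, -0.76, 0], [-0.82, -0.76, 0]], dr=[[0, 0, 0], [0, 0, 0], [0, 0, 0], [0, 0, 0], [0, 0, 0], [0, 0, 0], [0, 0, 0], [0, 0, 0]], claw=[-0.3, -0.3, -0.3, -0.3, -0.3, -0.3, -0.3, -0.3])

```text
clock: 0.9
eef_pos: [345.3, 361.4, 233.3]
orientation: [0.212, 0.977, -0.0, -0.0]
force: [0.9, -0.3, -0.2]
finger_gap: 0.383
gripper_force: 0.0
```

carry_out(translation=[[-0.82, -0.76, 0], [-0.82, -0.76, 0], [-0.82, -0.76, 0], [-0.82, -0.76, 0], [-0.82, -0.76, 0], [-0.82, -0.76, 0], [-0.82, -0.76, 0], [-0.82, -0.76, 0]], dr=[[0, 0, 0], [0, 0, 0], [0, 0, 0], [0, 0, 0], [0, 0, 0], [0, 0, 0], [0, 0, 0], [0, 0, 0]], claw=[-0.3, -0.3, -0.3, -0.3, -0.3, -0.3, -0.3, -0.3])

```text
clock: 1.7
eef_pos: [431.6, 155.2, 233.4]
orientation: [0.212, 0.977, -0.0, -0.0]
force: [0.5, -0.0, -0.1]
finger_gap: 0.347
gripper_force: 0.0
```

carry_out(translation=[[0, 0, 0], [0, 0, 0], [0, 0, 0], [0, 0, 0], [0, 0, 0], [0, 0, 0], [0, 0, 0], [0, 0, 0]], dr=[[0, 0, -1], [0, 0, -1], [0, 0, -1], [0, 0, -1], [0, 0, -1], [0, 0, -1], [0, 0, -1], [0, 0, -1]], claw=[-0.3, -0.3, -0.3, -0.3, -0.3, -0.3, -0.3, -0.3])

```text
clock: 2.5
eef_pos: [431.2, 156.4, 233.2]
orientation: [-0.067, 0.998, -0.0, -0.0]
force: [0.0, 0.0, 0.3]
finger_gap: 0.347
gripper_force: 0.0
```

carry_out(translation=[[0, 0, 0], [0, 0, 0], [0, 0, 0]], dr=[[0, 0, -0.56], [0, 0, 0], [0, 0, 0]], claw=[-0.3, -0.3, -0.3])

```text
clock: 2.8
eef_pos: [431.3, 156.4, 233.4]
orientation: [-0.085, 0.996, -0.0, -0.0]
force: [-0.7, -0.0, 0.0]
finger_gap: 0.354
gripper_force: 0.0
```

Run:
```python
from h import *
tool([425,154.7,74],9.8)
print(state()['qpos'].round(2))
```

```text
t 2.8 pos [431.3 156.4 233.4] fwd yaw 9.71 shift units(25mm) [ 0.26  -0.024  6.376] F [-0.7 -0.   0. ] gap 0.354
dr units [-0.   -0.   -0.02]
[-0.73 -0.05  0.28  1.89  0.01  1.3   1.28]
```

carry_out(translation=[[0.13, -0.02, 0.9], [0.13, 0, 0.9], [0, 0, 0.9], [0, 0, 0.9], [0, 0, 0.9], [0, 0, 0.9], [0, 0, 0.6], [0, 0, 0]], dr=[[0, 0, 0], [0, 0, 0], [0, 0, 0], [0, 0, 0], [0, 0, 0], [0, 0, 0], [0, 0, 0], [0, 0, 0]], claw=[-0.3, -0.3, -0.3, -0.3, -0.3, -0.3, -0.3, -0.3])

```text
clock: 3.6
eef_pos: [423.9, 154.2, 81.8]
orientation: [-0.085, 0.996, -0.001, -0.002]
force: [-0.4, -0.5, 0.4]
finger_gap: 0.35
gripper_force: 0.0
```

carry_out(translation=[[0, 0, 0.18], [0, 0, 0.16], [0, 0, 0]], dr=[[0, 0, 0], [0, 0, 0], [0, 0, 0]], claw=[-0.3, -0.3, -0.3])

```text
clock: 3.9
eef_pos: [425.3, 155.0, 75.2]
orientation: [-0.085, 0.996, 0.0, 0.0]
force: [-0.2, -0.0, -0.0]
finger_gap: 0.351
gripper_force: 0.0
```

Run:
```python
from h import *
tool([446,158.3,75],9.8)
T=read_camera("top")[135:245,200:340,::-1]
cv2.imwrite("pics/c.png",cv2.resize(T,None,fx=5,fy=5,interpolation=cv2.INTER_CUBIC))
```

```text
t 3.9 pos [425.3 155.   75.2] fwd yaw 9.78 shift units(25mm) [-0.84  -0.009  0.008] F [-0.2 -0.  -0. ] gap 0.351
dr units [ 0.    0.01 -0.01]
```

View pics/c.png

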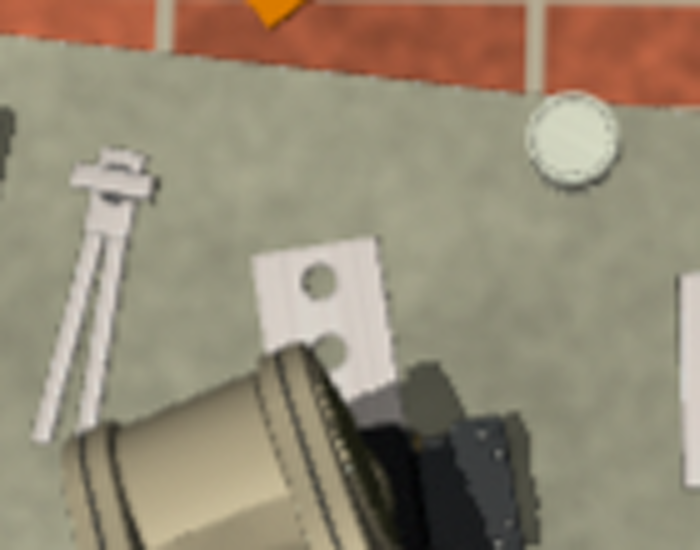

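carry_out(translation=[[-0.3, 0, 0], [-0.3, 0, 0], [-0.2, 0, 0], [-0.2, 0, 0], [-0.2, 0, 0], [-0.2, 0, 0], [-0.2, 0, 0], [0, 0, 0]], dr=[[0, 0, 0], [0, 0, 0], [0, 0, 0], [0, 0, 0], [0, 0, 0], [0, 0, 0], [0, 0, 0], [0, 0, 0]], claw=[-0.3, -0.3, -0.3, -0.3, -0.3, -0.3, -0.3, -0.3])

```text
clock: 4.75
eef_pos: [464.6, 161.7, 74.8]
orientation: [-0.085, 0.996, -0.0, -0.001]
force: [-1.6, 0.5, 1.0]
finger_gap: 0.351
gripper_force: 0.9
```

carry_out(translation=[[-0.2, 0.04, 0], [-0.2, 0.05, 0], [-0.2, 0.05, 0], [-0.2, 0.05, 0], [-0.2, 0.05, 0], [-0.2, 0.05, 0], [-0.2, 0.05, 0], [-0.2, 0.05, 0]], dr=[[0, 0, 0.25], [0, 0, 0.25], [0, 0, 0.25], [0, 0, 0.25], [0, 0, 0.25], [0, 0, 0.25], [0, 0, 0.25], [0, 0, 0.25]], claw=[-0.3, -0.3, -0.3, -0.3, -0.3, -0.3, -0.3, -0.3])

```text
clock: 5.55
eef_pos: [503.7, 175.9, 75.0]
orientation: [-0.015, 1.0, 0.0, 0.0]
force: [-1.9, 0.2, -0.7]
finger_gap: 0.348
gripper_force: 0.9
```

Run:
```python
from h import *
tool([446,158.3,75],-5.8)
T=read_camera("top")[135:245,200:340,::-1]
S=read_camera("scene")[150:240,320:440,::-1]
a=cv2.resize(T,(700,550),interpolation=cv2.INTER_CUBIC);cv2.imwrite("pics/d.png",a)
cv2.imwrite("pics/e.png",cv2.resize(S,(720,540),interpolation=cv2.INTER_CUBIC))
```

```text
t 5.55 pos [503.7 175.9  75. ] fwd yaw 1.71 shift units(25mm) [ 2.327e+00 -6.330e-01 -2.000e-03] F [-1.9  0.2 -0.7] gap 0.348
dr units [0.   0.   1.88]
```

View pics/d.png

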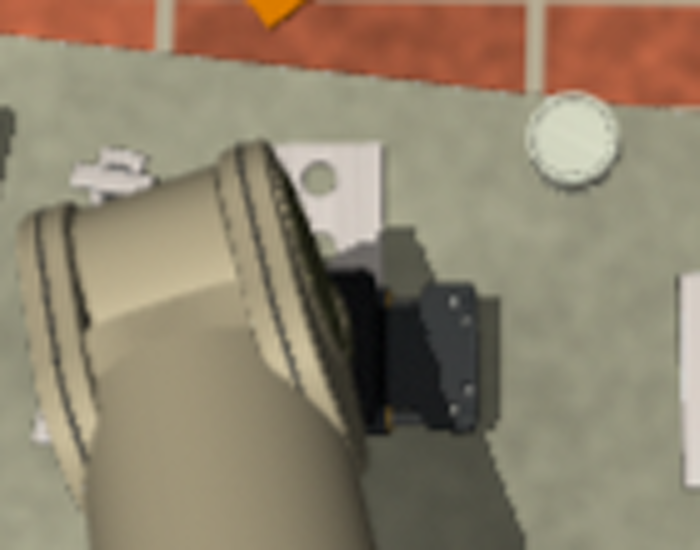

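View pics/e.png

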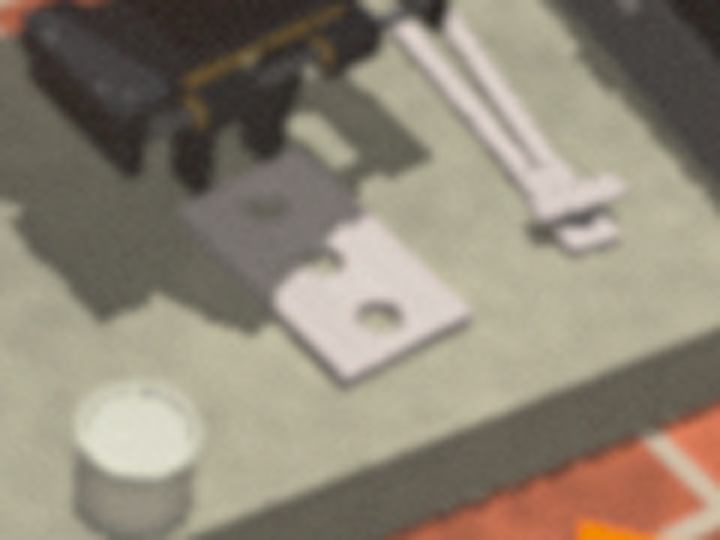

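The plate follows the fingers and is turning as wanted. In the top crop the front-right corner is at (382,142) and the front hole at (319,178). In the scene crop the front corners are at (470,318) and (345,384).

Run:
```python
from h import *
np.set_printoptions(precision=1,suppress=True)
T=camera_params("top");S=camera_params("scene")
a=onz(T,full([(382,142),(319,178)],5,(200,135)),68)
b=onz(S,full([(470,318),(345,384),(380,315),(265,207)],6,(320,150)),68)
print(a,b,"yaw",ang(b[0]-b[1])-90,ang(b[2]-b[3]))
s=state();p=s['eef_pos'];y=np.radians(1.71);f=np.array([np.cos(y),np.sin(y),0])
for h in (a[1],b[2]): print("hole ahead of TCP",(h-p)@f, (h-p)@[-f[1],f[0],0])
print([ (q-p)@f for q in (a[0],b[0],b[1])])
n=np.radians(-5.84);n=np.array([np.cos(n),np.sin(n)])
print("edge dist of TCP",(np.array([660.75+.1023*p[1],p[1]])-p[:2])@n)
```

```text
[[636.5 144.   68. ]
 [615.6 178.8  68. ]] [[637.1 211.   68. ]
 [638.7 141.9  68. ]
 [615.4 178.8  68. ]
 [537.2 174.7  68. ]] yaw 1.348872685377799 2.975940656426322
hole ahead of TCP 111.33867931052036 -0.4467377306447306
hole ahead of TCP 111.14674368231007 -0.5268359847948226
[np.float64(131.25492730264753), np.float64(133.80836431538805), np.float64(133.3725966488647)]
edge dist of TCP 173.57331209432064
```

carry_out(translation=[[-0.2, 0.05, 0], [-0.2, 0.05, 0], [-0.2, 0.05, 0], [-0.2, 0.05, 0], [-0.2, 0.05, 0], [-0.2, 0.05, 0], [-0.2, 0.05, 0], [-0.1, 0.05, 0]], dr=[[0, 0, 0.24], [0, 0, 0.24], [0, 0, 0.24], [0, 0, 0.24], [0, 0, 0.24], [0, 0, 0.24], [0, 0, 0.24], [0, 0, 0.2]], claw=[-0.3, -0.3, -0.3, -0.3, -0.3, -0.3, -0.3, -0.3])

```text
clock: 6.45
eef_pos: [541.5, 185.0, 75.1]
orientation: [0.051, 0.999, 0.0, 0.0]
force: [-5.1, 0.1, 4.4]
finger_gap: 0.35
gripper_force: 2.7
```

carry_out(translation=[[-0.15, 0, 0], [-0.15, 0, 0], [-0.15, 0, 0], [-0.15, 0, 0], [-0.15, 0, 0], [0, 0, 0]], dr=[[0, 0, 0], [0, 0, 0], [0, 0, 0], [0, 0, 0], [0, 0, 0], [0, 0, 0]], claw=[-0.3, -0.3, -0.3, -0.3, -0.3, -0.3])

```text
clock: 7.05
eef_pos: [560.2, 183.1, 75.1]
orientation: [0.05, 0.999, 0.0, 0.0]
force: [-1.6, 0.6, 1.9]
finger_gap: 0.353
gripper_force: 0.9
```

```bash
cat >> h.py <<'E'
def edge():
    p=state()['eef_pos'];n=np.radians(-5.84);n=np.array([np.cos(n),np.sin(n)])
    print("edge dist of TCP",(np.array([660.75+.1023*p[1],p[1]])-p[:2])@n)
E
python3 - <<'E'
from h import *
tool([446,158.3,75],-5.84);edge()
S=read_camera("scene")[150:250,320:440,::-1]
T=read_camera("top")[135:245,200:340,::-1]
a=cv2.resize(T,(490,385),interpolation=cv2.INTER_CUBIC)
cv2.imwrite("pics/f.png",cv2.resize(S,(720,600),interpolation=cv2.INTER_CUBIC))
E
```

```text
t 7.05 pos [560.2 183.1  75.1] fwd yaw -5.76 shift units(25mm) [ 4.447e+00 -1.446e+00  1.000e-03] F [-1.6  0.6  1.9] gap 0.353
dr units [0.   0.01 0.02]
edge dist of TCP 118.63444249435055
```

View pics/f.png

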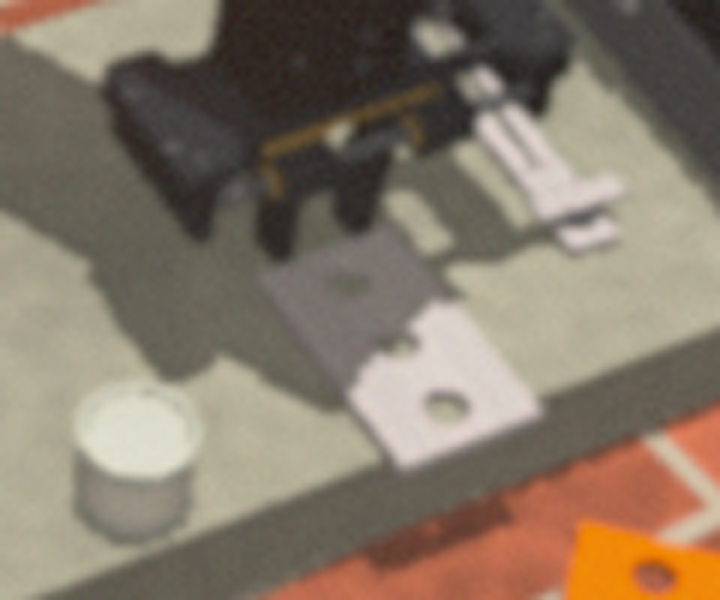

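The plate's front corners are at (541,410) and (403,470), slightly over the edge. I'll push most of what remains.

carry_out(translation=[[-0.15, 0, 0], [-0.15, 0, 0], [-0.15, 0, 0], [-0.15, 0, 0], [-0.15, 0, 0], [-0.15, 0, 0], [0, 0, 0], [0, 0, 0]], dr=[[0, 0, 0], [0, 0, 0], [0, 0, 0], [0, 0, 0], [0, 0, 0], [0, 0, 0], [0, 0, 0], [0, 0, 0]], claw=[-0.3, -0.3, -0.3, -0.3, -0.3, -0.3, -0.3, -0.3])

```text
clock: 7.95
eef_pos: [582.2, 180.7, 75.0]
orientation: [0.05, 0.999, 0.0, 0.0]
force: [-2.3, 1.5, 0.5]
finger_gap: 0.347
gripper_force: 0.7
```

Run:
```python
from h import *
np.set_printoptions(precision=1,suppress=True)
S0=camera_params("scene")
b=onz(S0,full([(541,410),(403,470)],6,(320,150)),68);print(b,"yaw",ang(b[0]-b[1])-90)
tool([446,158.3,75],-5.84);edge()
S=read_camera("scene")[180:260,350:440,::-1]
T=read_camera("top")[115:215,220:320,::-1]
o=np.zeros((560,800,3),np.uint8)
o[:400,:450]=cv2.resize(S,(450,400),interpolation=cv2.INTER_CUBIC)
o[:350,450:]=cv2.resize(T,(350,350),interpolation=cv2.INTER_CUBIC)
cv2.imwrite("pics/g.png",o[:400])
```

```text
[[693.3 203.7  68. ]
 [688.4 133.9  68. ]] yaw -3.9849170617639658
t 7.95 pos [582.2 180.7  75. ] fwd yaw -5.74 shift units(25mm) [ 5.3 -1.4 -0. ] F [-2.3  1.5  0.5] gap 0.347
dr units [0. 0. 0.]
edge dist of TCP 96.48604490407301
```

View pics/g.png

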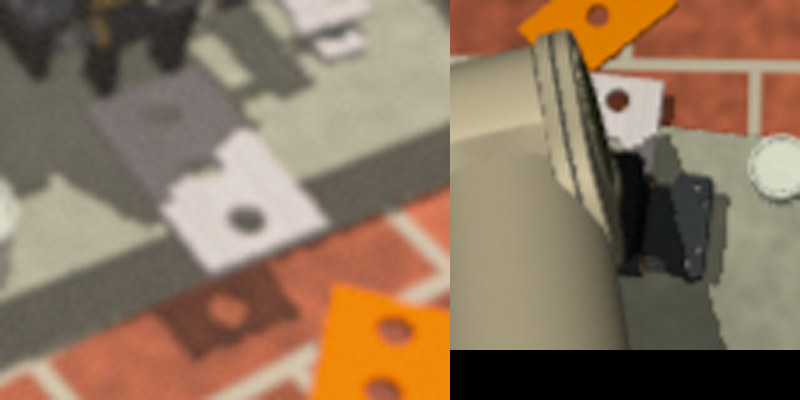

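The first hole is now out past the edge (its shadow shows a clear hole), with the scene-crop front corners at (327,222) and (212,273). I'll push the last 4.5 mm, then back off and raise the hand to measure.

carry_out(translation=[[-0.09, 0, 0], [-0.09, 0, 0], [0, 0, 0], [0.15, 0, 0], [0.3, 0, 0], [0.6, 0, 0], [0.6, 0, 0], [0, 0, 0]], dr=[[0, 0, 0], [0, 0, 0], [0, 0, 0], [0, 0, 0], [0, 0, 0], [0, 0, 0], [0, 0, 0], [0, 0, 0]], claw=[-0.3, -0.3, -0.3, -0.3, -0.3, -0.3, -0.3, -0.3])

```text
clock: 8.85
eef_pos: [543.8, 184.8, 75.0]
orientation: [0.049, 0.999, 0.0, -0.0]
force: [1.3, 1.0, 0.0]
finger_gap: 0.346
gripper_force: 0.0
```

carry_out(translation=[[0.8, 0, -0.6], [0.8, 0, -0.6], [0.8, 0, -0.6], [0.8, 0, -0.6], [0, -1, -0.5], [0, -1, -0.5], [0, -1, -0.5], [0, -1, -0.5]], dr=[[0, 0, 0], [0, 0, 0], [0, 0, 0], [0, 0, 0], [0, 0, 0], [0, 0, 0], [0, 0, 0], [0, 0, 0]], claw=[-0.3, -0.3, -0.3, -0.3, -0.3, -0.3, -0.3, -0.3])

```text
clock: 9.65
eef_pos: [456.2, 91.7, 185.9]
orientation: [0.05, 0.999, 0.0, 0.001]
force: [0.6, 0.6, -0.3]
finger_gap: 0.351
gripper_force: 0.0
```

Run:
```python
from h import *
tool([446,158.3,75],-5.84)
im=read_camera("top")[:,:,::-1]; cv2.imwrite("pics/top2.png",im); cv2.imwrite("pics/scene2.png",read_camera("scene")[:,:,::-1])
cv2.imwrite("pics/i.png",cv2.resize(im[110:205,220:330],None,fx=6,fy=6,interpolation=cv2.INTER_CUBIC))
```

```text
t 9.65 pos [456.2  91.7 185.9] fwd yaw -5.75 shift units(25mm) [0.677 2.607 4.435] F [ 0.6  0.6 -0.3] gap 0.351
dr units [0.01 0.02 0.02]
```

View pics/i.png

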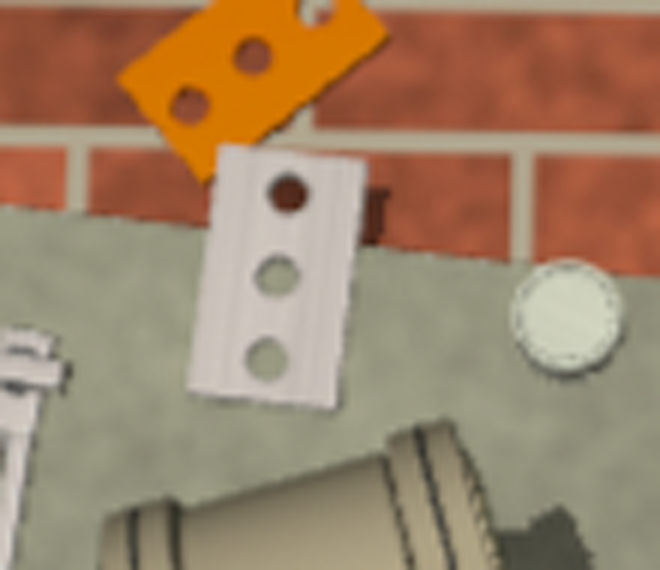

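The plate lies free with its first hole over the brick. Its corners are at (219,145), (367,158), (338,409) and (189,391), and its holes at (288,193), (278,276) and (267,360).

Run:
```python
from h import *
np.set_printoptions(precision=1,suppress=True)
T=camera_params("top")
w=onz(T,full([(219,145),(367,158),(338,409),(189,391),(288,193),(278,276),(267,360)],6,(220,110)),68)
# subpixel plate outline: bright grey, low saturation
im=cv2.imread("pics/top2.png");r=im[110:205,220:330]
m=((r.min(2)>165)).astype(np.uint8);n,l,st,c=cv2.connectedComponentsWithStats(m)
k=l[54,46+0] or l[50,40];print("comp",k,st[k]);pts=np.argwhere(l==k)[:,::-1].astype(float)+[220,110]
q=onz(T,pts,68)[:,:2];rc=cv2.minAreaRect(q.astype(np.float32));print("rect",rc)
n=np.radians(-5.84);n=np.array([np.cos(n),np.sin(n)])
out=lambda p:((p[:,0]-660.75-.1023*p[:,1])*n[0])
print("out",out(w),"yaw",ang(w[0]-w[3]),ang(w[1]-w[2]),ang(w[4]-w[6]),ang(w[0]-w[1])-90,ang(w[3]-w[2])-90)
# edge again, fit from new picture beside the plate
e=onz(T,full([(0,207),(660,275)],6,(220,110)),60);print(e,ang(e[0]-e[1])-90, out(e))
```

```text
comp 1 [ 31  25  29  43 837]
rect ((657.7216796875, 173.92274475097656), (67.88954162597656, 117.78937530517578), 84.29700469970703)
out [ 38.2  40.  -80.4 -79.9  19.  -21.  -61.2] yaw -5.175066916131467 -5.188793753553026 -5.569736136224362 -4.3314961342444604 -6.225066921208267
[[690.6 306.3  60. ]
 [662.   -6.6  60. ]] -5.211572171339924 [-1.5  2. ]
```

```bash
python3 -c "
from cell import *;print(finish_job())"
```

```text
the job is handed in; nothing more can be done
None
```

The holed plate was slid flat to about 39–40 mm over the front edge, square to it within about 1°, with its first hole free; the hand was backed off before handing in at about 10 s, and nothing else was touched.

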